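# Park the index plunger and close the stop on a panel

## Robot

A 6-joint arm with a two-finger parallel gripper is mounted at the origin on the work surface. World frame = base frame: x ahead of the robot, y to its left, z up, the work surface at z = 0. Lengths are in m, angles in rad, forces in N, time in s.
With the tool pointing down it reaches from about 0.425 to 0.95 m from the base axis. Payload 3.5 kg.
Tool frame: the origin (TCP) lies on the centre line of the jaws, within the pads' length; the fingertips stand 14 mm ahead of it and the grasp point (between the pads) lies 5 mm behind it; z points along the fingers, y is the line along which they close (so a half turn about z gives the same grasp; the last joint's range is limited). The gripper opens to 85 mm and grips with 20 to 120 N. Pads are 22 mm wide; open, the fingers measure 114 mm over their backs; the gripper's body (76 mm by 85 mm) begins 54 mm behind the grasp point. The pads swing forward as they close: fully open they stand 13 mm farther back than shut.
Start: joints at [1.093, 0.286, 1.577, -0, 1.279, -0.15], TCP at [0.217, 0.639, 0.245] pointing down, gripper open.
Joint ranges: [-2.77, 2.77], [-0.9, 2.22], [0.21, 2.48], [-1.53, 4.67], [0.24, 2.81], [-2.84, 2.84]. Speed limits (rad/s): [2.79, 2.79, 3.14, 3.14, 3.14, 3.14].

## Interface

Orientations are given as a rotation vector (axis times angle).
In Python, from station import telemetry, optics, ticket gives the robot as it stands. The module is installed in compiled form; this text tells all that it offers.
- The arm moves only by the tool step_arm, never from a script. Its argument "increments" is one flat list of numbers, 5 for each row, row after row: the finger opening in mm, from 0 to 85.4, then the shift along the tool's x, y, z in units of 40 mm (1.0 is 40 mm), then the turn about the tool's z in units of 8 degrees (1.0 is 8 degrees). In form: [fingers, tx, ty, tz, turn, fingers, tx, ty, tz, turn, ...]. A call has 1 to 10 rows; each row shifts and turns the commanded pose from where the row before left it, along the tool's axes as they then stand; what a row does not reach is not made up. A row lasts 1/10 s, in which the tool goes at most 50 mm and 8.59 degrees, less where a joint would pass 70% of its speed; a pose out of reach is approached as far as the arm can. A call is refused whole if a number of a shift passes 1 or a number of a turn 1, either way. A call with a gripper value outside its range is refused whole. The fingers move at their own pace and stop on an object; "newtons" is the grip in N (left out, the last holds). Time passes only in rows, so rows that do not move let the fingers close. It gives the time, the measured TCP pose, the force, the opening and the grip force at its end, in the units of the state.
- telemetry.state(): the state, without advancing time (a new reading comes with each control period).
- optics.read_camera(name): name is "scene" or "top" or "wrist"; returns a dict with "color" (384x512x3 uint8, red, green, blue), "depth" (384x512 float32, m along the optical axis (not along the pixel's ray), 0 where there is no reading), "fx", "fy", "cx", "cy" (pixels), "k1" (the pictures are not rectified: a ray, as slopes to the right and down, at radius r is drawn at 1 + k1 r^2 times it, then the intrinsics apply), "rvec" (rotation vector, rad) and "tvec" (3), from world to camera coordinates, as OpenCV has them; the wrist camera has in their place "mount" (4x4, takes a point from camera to tool coordinates, whose origin is the TCP and whose axes are the flange's). Camera axes: x right, y down, z forward; pixel columns grow to the right and rows downward; lengths in m; the calibration is good to about 2 mm. A picture is of the moment at which its call begins: read the wrist's pose just before it.
- ticket.finish_job(): hands the job in; it is judged then, once.
The state is a dict: "clock": time; "joint_pos": joint angles; "dq": joint speeds; "joint_torque": joint torques, N m; "tool_pos": TCP position; "orientation": TCP orientation; "ft_force": force on the tool from outside, world axes, zero at the start; "wrist_torque": the same for the moment, N m; "finger_gap": opening from 0.0 (shut) to 1.0 (fully open); "gripper_force": force on a finger pad.
Only numpy, scipy, OpenCV 4.12 (cv2) and the standard library are available. Lean on these libraries where they do the work, as an engineer would, in place of code of your own. Each camera call takes 0.05 s, during which the arm holds its last target. There are 200 camera calls.

## Task

Pull up the sprung index plunger of the painting fixture and twist it clockwise into its rest notch so that it stays retracted on its own; how far it must come up differs, so feel for it and do not haul it hard against its top stop. Then slide the freed jaw along until it pushes the small wooden panel square against the fence and press it home gently, with about 10 N, for a moment. Let go of everything, with panel and jaw left snug, the plunger still parked and the things beside the fixture left alone.

Things in the scene. Friction and masses are not known exactly. Their poses are not given: they have to be found in the camera images.
- fixture: aluminium base plate 160 (x) x 400 (y) x 18 mm thick, fixed to the bench, its centre at y = -40 mm of this frame; origin on its underside. Its +y axis is the direction in which the jaw slides towards the fence. A grey bridge (36 mm long in y, 64 mm wide, top 42 mm above the bench) at y = -150 mm carries the plunger
- plunger: sprung index plunger on the bridge: upright steel pin with a black bar handle 42 mm long (along this body's x), 12 mm thick (y), 32 mm tall, from 74 to 106 mm above the origin; origin on the pin's axis, at bench level while engaged; it rises and turns with the plunger. Below the handle a brass sleeve, 28 mm wide, stands up to 62 to 70 mm above the bench (height differs)
- plunger_grip (a point): point on the plunger's axis within the handle, 96 mm above the plunger's origin (10 mm below the handle's top): the height to grip
- plunger_pull (a joint): rise of the plunger in m, 0 engaged. A cross pin clears the sleeve's deep slot after 11 to 19 mm (differs with the sleeve); 2.5 mm beyond that a firm stop is met. Spring and weight pull down with about 6 N engaged, rising 0.35 N per mm. Resting in the 3.5 mm deep notch it reads 0.0075 to 0.0155
- plunger_twist (a joint): twist of the plunger in rad, 0 in the slot (locked there until pulled clear), grows clockwise seen from above; shallow rest notch at 1.05, end stop at 1.25. Let down over the notch, the plunger drops in and stays
- jaw: steel sliding jaw, frame parallel to the fixture's, origin on the fixture's origin at slide 0: cross plate 100 (x) x 15 (y) x 26 mm, its pushing face at y = +7.5 mm from the tab's centre plane, top 46 mm above the bench; an index bar runs back from it under the bridge. Locked while the plunger is engaged; free it needs about 3 N and stays where it is left
- jaw_tab (a point): centre of the jaw's upright grip tab, 105 mm above the bench; the tab is 40 mm wide (x), 13 mm thick (y) and its top is at 126 mm
- jaw_face (a point): centre of the jaw's pushing face, 33 mm above the bench
- jaw_slide (a joint): travel of the jaw towards the fence in m, 0 at the start, at most 0.095; the panel is home somewhere between 0.045 and 0.075
- panel: loose wooden panel 90 (x) x 80 (y) x 22 mm, lying flat on the base plate between jaw and fence; origin at the centre of its underside; 0.12 kg or so
- fence: steel fence bolted on the base plate at a place that differs, 140 (x) x 20 (y) x 34 mm tall; origin at the lower edge centre of the face that looks at the panel, parallel to the fixture, +y away from the panel
- paint_tin: paint tin, 70 mm wide, 85 mm tall, a bystander; origin under its centre
- brush: paint brush 200 mm long lying on the bench, a bystander; origin under its middle
- mixing_cup: plastic mixing cup, 70 mm wide, 80 mm tall, a bystander; origin under its centre
Mind the look-alikes: they are no part of the job. Leave any blue, pink or purple look-alike of the panel alone.

How it is judged:
On the way, in this order (a step that is already met when the one before it is completed fails the run):
1. the plunger is pulled, twisted 60 degrees and rests in its notch (value of joint plunger_pull between 0.0065 and 0.0165 m and value of joint plunger_twist above 0.85 rad and contact force between the fingers and plunger below 0.5 N), for 0.2 s.
2. the jaw presses the panel home on the fence with 4 N or more (contact force between jaw and panel above 4 N and y of panel in the frame of fence above -0.042 m and angle between the y axis of panel and the y axis of fence, either way round below 0.035 rad), for 0.2 s.
At the end, for the whole second after the job is handed in: The plunger is still parked (raised over 6.5 mm, twisted over 0.85 rad) with nothing holding it; the panel lies flat and at rest within 2 mm of the fence and square to it within 2 degrees; the jaw's face is within 3 mm of closing the panel on the fence (value of joint plunger_pull above 0.0065 m and value of joint plunger_twist above 0.85 rad and y of panel in the frame of fence above -0.042 m and angle between the y axis of panel and the y axis of fence, either way round below 0.035 rad and y of jaw_face in the frame of fence above -0.083 m and angle between panel's own z axis and vertical below 0.05 rad and linear speed of panel below 0.01 m/s); the robot touches nothing.
It fails at once if the plunger is forced against its stop or slot with more than 20 N (contact force between plunger and fixture above 20 N).
It fails at once if the panel is pressed with more than 25 N (contact force between jaw and panel above 25 N).
It fails at once if the paint tin, brush or mixing cup is moved over 20 mm (distance of any of paint_tin, brush, mixing_cup from where it was at the start of the episode above 0.02 m).
It also fails if it takes over 70 s, if anything falls off the work surface, if the arm or the gripper's body presses on something with over 40 N, if the wrist force passes 120 N, or if a joint passes its speed limit or range.

## Working session

There is one attempt and no reset: what is moved stays moved. The work goes in short steps, Python scripts to look and compute and a tool call to move; the robot and the scene stay as the last step left them, time stands still between calls to the robot, and variables do not carry over. Pictures are saved under pics/ and viewed, at most 10 in all, crops included, and the job is handed in when it is done.

Besides the shell and the picture viewer there is one more tool, called after "Call:" in YAML: its name, and indented under it one key for each argument. step_arm: Moves the arm, as the interface text tells. Its arguments: {"type":"object","properties":{"increments":{"type":"array"},"newtons":{"type":"number"}},"required":["increments"]}

```bash
mkdir -p pics
cat > h.py <<'E'
import numpy as np, cv2
from station import telemetry, optics, ticket
from scipy.spatial.transform import Rotation as R
def cam(n):
    s=telemetry.state(); c=optics.read_camera(n)
    if n=="wrist":
        T=np.eye(4);T[:3,:3]=R.from_rotvec(s["orientation"]).as_matrix();T[:3,3]=s["tool_pos"]
        c["T"]=T@np.array(c["mount"])
    else:
        M=np.eye(4);M[:3,:3]=R.from_rotvec(np.ravel(c["rvec"])).as_matrix();M[:3,3]=np.ravel(c["tvec"]);c["T"]=np.linalg.inv(M)
    return c
def rays(c,uv):
    K=np.array([[c["fx"],0,c["cx"]],[0,c["fy"],c["cy"]],[0,0,1.]])
    p=cv2.undistortPoints(np.array(uv,float).reshape(-1,1,2),K,np.array([c["k1"],0,0,0.])).reshape(-1,2)
    return np.c_[p,np.ones(len(p))]
def plane(c,uv,z):
    d=rays(c,uv)@c["T"][:3,:3].T; o=c["T"][:3,3]
    return o+d*((z-o[2])/d[:,2])[:,None]
def cloud(c):
    h,w=c["depth"].shape; v,u=np.mgrid[:h,:w]
    r=rays(c,np.c_[u.ravel(),v.ravel()])*c["depth"].reshape(-1,1)
    return (r@c["T"][:3,:3].T+c["T"][:3,3]).reshape(h,w,3)
def save(c,n): cv2.imwrite("pics/"+n+".png",c["color"][...,::-1])
E
python3 - <<'E'
from h import *
a=cam("scene");b=cam("top")
for c,n in((a,"scene"),(b,"top")): np.savez(n+".npz",**c)
cv2.imwrite("pics/both.png",cv2.resize(np.hstack([a["color"],b["color"]])[...,::-1],(800,300)))
save(b,"top1"); print(telemetry.state()); print(a["T"],b["T"])
E
```

```text
{'clock': 0.1, 'joint_pos': array([ 1.09298625e+00,  2.87102416e-01,  1.57802983e+00,  5.67392589e-06,
        1.27860011e+00, -1.49986116e-01]), 'dq': array([ 0.00097858, -0.00113101, -0.00426392, -0.00132977, -0.00051772,
       -0.00061004]), 'joint_torque': array([ 5.46423144e-04, -4.07294047e+01, -2.93701243e+01, -1.41231726e-04,
        3.37787184e-03, -7.70555545e-06]), 'tool_pos': array([0.21703893, 0.63856021, 0.24406899]), 'orientation': array([-0.51253555, -3.09882532,  0.0031935 ]), 'ft_force': array([-0.34368094, -0.24583599, -0.22340217]), 'wrist_torque': array([0.02341749, 0.01270521, 0.05860619]), 'gripper_force': 0.0, 'finger_gap': 0.9974066975518472}
[[ 0.36349715  0.69967356 -0.6150827   1.21552056]
 [ 0.93150893 -0.28196996  0.22974783 -0.13000985]
 [-0.01268636 -0.6564677  -0.75424745  0.92298919]
 [ 0.          0.          0.          1.        ]] [[ 0.00675504 -0.98992651  0.1414209   0.41594454]
 [-0.99990025 -0.00844092 -0.01132448  0.1055218 ]
 [ 0.01240413 -0.1413303  -0.98988478  0.98313613]
 [ 0.          0.          0.          1.        ]]
```

View pics/top1.png

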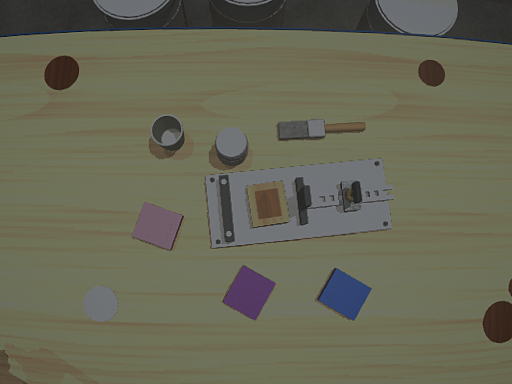

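View pics/both.png

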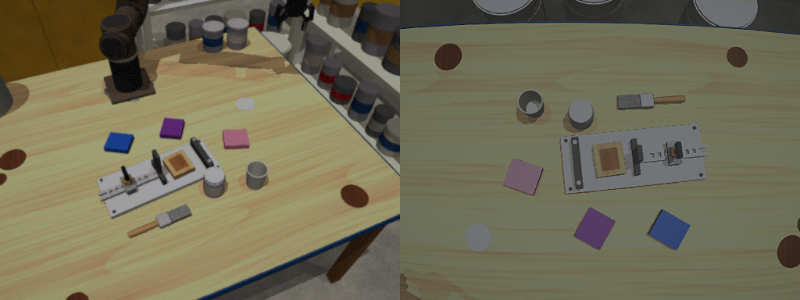

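The top view shows the fixture with the fence at (226,208), panel (268,203), jaw tab (305,197) and plunger handle (355,192). The tin is at (231,146), close by the fence.

Run:
```python
from h import *
for n in("top","scene"):
    c=dict(np.load(n+".npz")); P=cloud(c); v=c["depth"]>0
    if n=="top":
        box=np.zeros_like(v);box[150:255,195:400]=1
    else: box=(P[...,0]>.35)&(P[...,0]<.62)&(P[...,1]>-.28)&(P[...,1]<.23)
    m=v&box&(P[...,2]>.013)&(P[...,2]<.024)
    m=cv2.morphologyEx(m.astype(np.uint8),cv2.MORPH_OPEN,np.ones((3,3)))>0
    r=cv2.minAreaRect(P[m][:,:2].astype(np.float32));print(n,"plate",r,P[m][:,2].mean())
    ang=np.deg2rad(r[2]); L=r[1]
    ey=np.array([np.cos(ang),np.sin(ang)]) if L[0]>L[1] else np.array([-np.sin(ang),np.cos(ang)])
    if ey[1]<0: ey=-ey
    ex=np.array([ey[1],-ey[0]]); o=np.array(r[0])+.04*ey
    print("origin",o,"ey",ey,"yaw",np.degrees(np.arctan2(-ey[0],ey[1])))
    Q=np.stack([(P[...,:2]-o)@ex,(P[...,:2]-o)@ey],-1)
    for nm,zl,zh,yl,yh in(("handle",.095,.112,-.2,-.1),("tab",.118,.132,-.1,.0),("sleeve",.055,.075,-.2,-.1),("panel",.035,.045,-.05,.12),("fence",.047,.058,0,.17)):
        k=v&box&(P[...,2]>zl)&(P[...,2]<zh)&(Q[...,1]>yl)&(Q[...,1]<yh)
        if k.sum()<4: print(nm,k.sum());continue
        rr=cv2.minAreaRect(Q[k].astype(np.float32)); print(nm,k.sum(),np.round(rr[0],4),np.round(rr[1],4),round(rr[2],1),"z",P[k][:,2].max().round(4),"world",np.round(o+rr[0][0]*ex+rr[0][1]*ey,4))
```

```text
top plate ((0.5303905606269836, -0.01498393714427948), (0.16157196462154388, 0.39924272894859314), 6.357792854309082) 0.017937241529112097
origin [0.52596109 0.02477005] ey [-0.11073684  0.99384976] yaw 6.357792854309081
handle 125 [ 0.0002 -0.149 ] [0.0107 0.0416] 89.6 z 0.1083 world [ 0.5427 -0.1233]
tab 122 [ 0.     -0.0423] [0.0117 0.0396] 88.7 z 0.1294 world [ 0.5307 -0.0172]
sleeve 46 [ 0.0007 -0.1416] [0.0123 0.0265] 85.3 z 0.071 world [ 0.5424 -0.1159]
panel 1670 [0.0297 0.0315] [0.178  0.1626] 2.5 z 0.045 world [0.552  0.0593]
fence 659 [0.0249 0.1053] [0.0661 0.1925] 84.2 z 0.058 world [0.539  0.1321]
scene plate ((0.4755628705024719, -0.02181093394756317), (0.2701008915901184, 0.3991347849369049), 6.279655456542969) 0.017139481817750483
origin [0.47118762 0.01794906] ey [-0.10938137  0.99399986] yaw 6.27965545654297
handle 78 [ 0.0546 -0.1509] [0.0402 0.012 ] 0.6 z 0.1076 world [ 0.542  -0.1261]
tab 81 [ 0.0534 -0.043 ] [0.0138 0.0433] 89.4 z 0.1275 world [ 0.5289 -0.019 ]
sleeve 48 [ 0.0579 -0.1531] [0.0277 0.0291] 69.9 z 0.0748 world [ 0.5455 -0.1279]
panel 939 [0.0592 0.0316] [0.1375 0.1671] 3.9 z 0.0449 world [0.5266 0.0558]
fence 312 [0.0532 0.1187] [0.1434 0.0224] 0.0 z 0.0578 world [0.5111 0.1417]
```

Call:
step_arm:
  increments: [60, -0.69, -0.77, 0.08, 0, 60, -0.69, -0.77, 0.08, 0, 60, -0.69, -0.77, 0.08, 0, 60, -0.69, -0.77, 0.08, 0, 60, -0.69, -0.77, 0.08, 0, 60, -0.69, -0.77, 0.08, 0, 60, -0.69, -0.77, 0.08, 0, 60, -0.69, -0.77, 0.08, 0, 60, -0.69, -0.77, 0.08, 0, 60, -0.69, -0.77, 0.08, 0]
  newtons: 40

```text
clock: 1.1
tool_pos: [0.3795, 0.2569, 0.2129]
orientation: [-0.512, -3.099, 0.0]
ft_force: [0.1, 0.8, 0.0]
finger_gap: 0.703
gripper_force: 0.0
```

Call:
step_arm:
  increments: [60, -0.69, -0.77, 0.08, 0, 60, -0.69, -0.77, 0.08, 0, 60, -0.69, -0.77, 0.08, 0, 60, -0.69, -0.77, 0.08, 0, 60, -0.69, -0.77, 0.08, 0, 60, -0.69, -0.77, 0.08, 0, 60, -0.69, -0.77, 0.08, 0, 60, -0.69, -0.77, 0.08, 0, 60, -0.69, -0.77, 0.08, 0, 60, -0.69, -0.77, 0.08, 0]

```text
clock: 2.1
tool_pos: [0.5417, -0.1235, 0.1807]
orientation: [-0.513, -3.099, -0.001]
ft_force: [0.9, 0.6, -0.6]
finger_gap: 0.7
gripper_force: 0.0
```

Call:
step_arm:
  increments: [60, 0, 0, 0, -0.8, 60, 0, 0, 0, -0.8, 60, 0, 0, 0, -0.8, 60, 0, 0, 0, -0.74, 60, 0, 0, 0, 0, 60, 0, 0, 0, 0]

```text
clock: 2.7
tool_pos: [0.5413, -0.1218, 0.181]
orientation: [0.17, -3.136, -0.001]
ft_force: [-0.1, -0.8, -0.4]
finger_gap: 0.705
gripper_force: 0.0
```

```bash
cat >> h.py <<'E'
def go(x,y,z,yaw=None):
    """increments (tool units) from the present pose to world x,y,z with tool y at yaw deg"""
    s=telemetry.state(); M=R.from_rotvec(s["orientation"]).as_matrix()
    d=M.T@(np.array([x,y,z])-s["tool_pos"])/.04
    cy=np.degrees(np.arctan2(M[1,1],M[0,1])); print("yaw",cy.round(2),"tilt",M[:,2].round(3),"pos",s["tool_pos"].round(4),"units",d.round(3),"turn",None if yaw is None else round((cy-yaw)/8,3))
E
python3 - <<'E'
from h import *
c=cam("wrist"); save(c,"w1"); P=cloud(c); v=c["depth"]>0
s=telemetry.state();T=s["tool_pos"]
ey=np.array([-.1100,.99393]);ex=np.array([ey[1],-ey[0]])
for nm,zl,zh in(("handle",.098,.112),("tab",.118,.132)):
    k=v&(P[...,2]>zl)&(P[...,2]<zh)&(np.hypot(P[...,0]-.54,P[...,1]+.07)<.12)
    if k.sum()<5: print(nm,0);continue
    r=cv2.minAreaRect(P[k][:,:2].astype(np.float32));print(nm,k.sum(),r,np.median(P[k][:,2]))
go(.542,-.1245,.091,96.3); print(s["clock"],s["joint_pos"].round(2),s["ft_force"])
E
```

```text
handle 1151 ((0.5339450240135193, -0.07325480133295059), (0.04124327376484871, 0.1178976446390152), 5.959356307983398) 0.1061458407781406
tab 1107 ((0.5277058482170105, -0.01954893209040165), (0.03967142105102539, 0.013173098675906658), 6.325910568237305) 0.126332937965184
yaw 96.24 tilt [-0.  0. -1.] pos [ 0.5414 -0.1218  0.1811] units [-0.009 -0.07   2.252] turn -0.008
2.75 [-0.4   0.09  1.93 -0.    1.13 -2.08] [ 0.19711666 -0.25007746 -0.05168148]
```

View pics/w1.png

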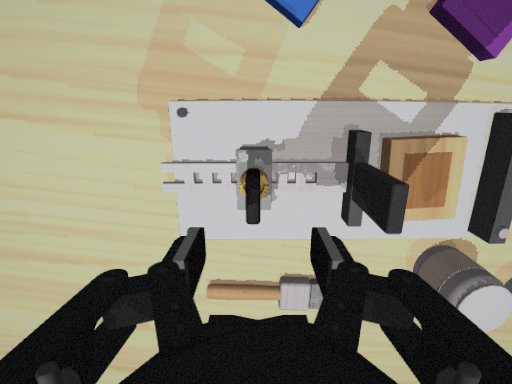

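The handle is at (254,196), between bridge and fingers and clear; the tab is at (378,195).

Run:
```python
from h import *
c=cam("wrist"); P=cloud(c); v=c["depth"]>0
k=v&(P[...,2]>.100)&(P[...,2]<.110)&(np.hypot(P[...,0]-.54,P[...,1]+.125)<.04)
r=cv2.minAreaRect(P[k][:,:2].astype(np.float32));print(k.sum(),r)
go(*r[0],.091,96.3)
```

```text
708 ((0.539482831954956, -0.12622849643230438), (0.04096553847193718, 0.011353043839335442), 6.33103084564209)
yaw 96.26 tilt [-0.  0. -1.] pos [ 0.5415 -0.1218  0.1812] units [ 0.061 -0.106  2.254] turn -0.005
```

Call:
step_arm:
  increments: [60, 0.04, -0.09, 0.5, 0, 60, 0, 0, 0.5, 0, 60, 0, 0, 0.5, 0, 60, 0, 0, 0.4, 0, 60, 0, 0, 0.35, 0, 60, 0, 0, 0, 0, 60, 0, 0, 0, 0]
  newtons: 20

```text
clock: 3.5
tool_pos: [0.5405, -0.1257, 0.0914]
orientation: [0.173, -3.137, -0.0]
ft_force: [0.3, -0.1, 0.8]
finger_gap: 0.702
gripper_force: 0.0
```

Call:
step_arm:
  increments: [30, 0, 0, 0, 0, 20, 0, 0, 0, 0, 16, 0, 0, 0, 0, 14, 0, 0, 0, 0, 13, 0, 0, 0, 0, 12, 0, 0, 0, 0, 10, 0, 0, 0, 0, 8, 0, 0, 0, 0]
  newtons: 20

```text
clock: 4.3
tool_pos: [0.5405, -0.1259, 0.0916]
orientation: [-0.174, 3.137, -0.001]
ft_force: [-1.1, -1.8, 1.7]
finger_gap: 0.138
gripper_force: 20.6
```

Run:
```python
from h import *
s=telemetry.state();print(s["ft_force"],s["wrist_torque"],s["finger_gap"]*85.4,s["gripper_force"]);go(.5405,-.1255,.091,96.3)
```

```text
[-1.1431606  -1.77147904  1.68135637] [-0.24533417  0.03706847  0.04380089] 11.819881016045187 20.578486919403076
yaw 96.35 tilt [ 0.    -0.001 -1.   ] pos [ 0.5405 -0.1259  0.0916] units [-0.001  0.011  0.015] turn 0.006
```

Call:
step_arm:
  increments: [8, 0, 0, 0, 0, 8, 0, 0, -0.05, 0, 8, 0, 0, -0.05, 0, 8, 0, 0, -0.05, 0, 8, 0, 0, -0.05, 0, 8, 0, 0, -0.05, 0, 8, 0, 0, 0, 0]
  newtons: 35

```text
clock: 5.0
tool_pos: [0.5404, -0.1259, 0.1]
orientation: [-0.173, 3.136, -0.001]
ft_force: [4.1, -3.7, -8.6]
finger_gap: 0.13
gripper_force: 36.8
```

Call:
step_arm:
  increments: [8, 0, 0, -0.025, 0, 8, 0, 0, 0, 0]

```text
clock: 5.2
tool_pos: [0.5404, -0.1259, 0.1008]
orientation: [-0.173, 3.136, -0.001]
ft_force: [4.4, -3.9, -8.5]
finger_gap: 0.134
gripper_force: 36.8
```

Call:
step_arm:
  increments: [8, 0, 0, -0.025, 0, 8, 0, 0, -0.025, 0, 8, 0, 0, -0.025, 0, 8, 0, 0, 0, 0]

```text
clock: 5.6
tool_pos: [0.5404, -0.1259, 0.1036]
orientation: [-0.173, 3.136, -0.001]
ft_force: [5.3, -3.7, -9.8]
finger_gap: 0.135
gripper_force: 36.6
```

Call:
step_arm:
  increments: [8, 0, 0, -0.025, 0, 8, 0, 0, 0, 0]

```text
clock: 5.8
tool_pos: [0.5404, -0.1259, 0.1045]
orientation: [-0.173, 3.136, -0.001]
ft_force: [4.5, -5.6, -11.1]
finger_gap: 0.13
gripper_force: 36.6
```

Call:
step_arm:
  increments: [8, 0, 0, -0.025, 0, 8, 0, 0, 0, 0]

```text
clock: 6.0
tool_pos: [0.5404, -0.1259, 0.1054]
orientation: [-0.173, 3.136, -0.001]
ft_force: [5.4, -4.7, -10.7]
finger_gap: 0.13
gripper_force: 36.5
```

Call:
step_arm:
  increments: [8, -0.015, -0.015, -0.02, 0, 8, 0, 0, 0, 0]

```text
clock: 6.2
tool_pos: [0.5404, -0.1259, 0.1059]
orientation: [0.173, -3.136, -0.001]
ft_force: [4.5, -1.7, -10.9]
finger_gap: 0.133
gripper_force: 36.5
```

Call:
step_arm:
  increments: [8, 0, 0, -0.02, 0, 8, 0, 0, 0, 0]

```text
clock: 6.4
tool_pos: [0.5404, -0.1259, 0.1068]
orientation: [0.173, -3.136, -0.001]
ft_force: [4.4, -3.9, -11.4]
finger_gap: 0.133
gripper_force: 36.5
```

Call:
step_arm:
  increments: [8, 0, 0, -0.02, 0, 8, 0, 0, 0, 0]

```text
clock: 6.6
tool_pos: [0.5404, -0.1259, 0.1074]
orientation: [0.173, -3.136, -0.001]
ft_force: [4.2, -3.7, -12.1]
finger_gap: 0.129
gripper_force: 36.4
```

Call:
step_arm:
  increments: [8, -0.02, -0.01, -0.02, 0, 8, 0, 0, 0, 0]

```text
clock: 6.8
tool_pos: [0.5404, -0.1259, 0.1074]
orientation: [0.173, -3.134, -0.002]
ft_force: [3.7, -3.7, -16.8]
finger_gap: 0.134
gripper_force: 35.7
```

Call:
step_arm:
  increments: [8, 0, 0, -0.02, 0, 8, 0, 0, 0, 0]

```text
clock: 7.0
tool_pos: [0.5404, -0.1259, 0.1074]
orientation: [0.173, -3.135, -0.002]
ft_force: [5.6, -4.0, -20.1]
finger_gap: 0.128
gripper_force: 35.2
```

Call:
step_arm:
  increments: [8, 0, 0, 0.065, 0, 8, 0, 0, 0, 0]

```text
clock: 7.2
tool_pos: [0.5405, -0.1259, 0.1069]
orientation: [0.174, -3.133, -0.002]
ft_force: [0.2, -2.9, -10.5]
finger_gap: 0.13
gripper_force: 36.4
```

Call:
step_arm:
  increments: [8, 0, 0, 0, 0.5, 8, 0, 0, 0, 0.5, 8, 0, 0, 0, 0]

```text
clock: 7.5
tool_pos: [0.5405, -0.1259, 0.1074]
orientation: [-0.045, -3.138, -0.002]
ft_force: [0.6, -1.7, -13.0]
finger_gap: 0.131
gripper_force: 36.1
```

Run:
```python
from h import *
s=telemetry.state();print(s["ft_force"],s["wrist_torque"]);go(.5404,-.1259,.1063,96.3)
```

```text
[  0.58590417  -1.65187614 -13.03007215] [-0.47665479 -0.27059777  0.01642338]
yaw 88.34 tilt [-0.003  0.001 -1.   ] pos [ 0.5405 -0.1259  0.1074] units [ 0.003 -0.     0.027] turn -0.995
```

Call:
step_arm:
  increments: [8, 0, 0, 0.02, 0.5, 8, 0, 0, 0, 0.7, 8, 0, 0, 0, 0.7, 8, 0, 0, 0, 0.7, 8, 0, 0, 0, 0.7, 8, 0, 0, 0, 0.7, 8, 0, 0, 0, 0]

```text
clock: 8.2
tool_pos: [0.5406, -0.1256, 0.1071]
orientation: [-0.906, -3.004, -0.001]
ft_force: [-1.2, -0.8, -11.0]
finger_gap: 0.132
gripper_force: 36.4
```

Call:
step_arm:
  increments: [8, 0, 0, 0, 0.7, 8, 0, 0, 0, 0.7, 8, 0, 0, 0, 0.7, 8, 0, 0, 0, 0.4, 8, 0, 0, 0, 0]

```text
clock: 8.7
tool_pos: [0.5408, -0.1255, 0.1072]
orientation: [-1.412, -2.802, -0.001]
ft_force: [-2.2, 0.4, -11.3]
finger_gap: 0.131
gripper_force: 36.4
```

Run:
```python
from h import *
s=telemetry.state();print(s["ft_force"],s["wrist_torque"]);go(.5404,-.1259,.1063,36.3)
```

```text
[ -2.23007219   0.43872034 -11.25861446] [0.01860935 0.01220335 0.05070645]
yaw 36.5 tilt [-0.003  0.002 -1.   ] pos [ 0.5408 -0.1255  0.1072] units [-0.002 -0.013  0.022] turn 0.025
```

Call:
step_arm:
  increments: [8, 0, 0, 0.04, 0, 8, 0, 0, 0.04, 0, 8, 0, 0, 0.04, 0, 8, 0, 0, 0.03, 0, 8, 0, 0, 0, 0]

```text
clock: 9.2
tool_pos: [0.5408, -0.1256, 0.1013]
orientation: [-1.415, -2.801, -0.001]
ft_force: [-4.5, 4.6, -8.6]
finger_gap: 0.134
gripper_force: 36.9
```

Call:
step_arm:
  increments: [8, 0, 0, 0.03, 0, 8, 0, 0, 0, 0]

```text
clock: 9.4
tool_pos: [0.5409, -0.1256, 0.1011]
orientation: [-1.415, -2.8, -0.001]
ft_force: [-6.1, 4.0, -4.6]
finger_gap: 0.133
gripper_force: 37.5
```

Call:
step_arm:
  increments: [10, 0, 0, 0, 0, 13, 0, 0, 0, 0, 16, 0, 0, 0, 0, 25, 0, 0, 0, 0, 45, 0, 0, 0, 0, 60, 0, 0, 0, 0, 60, 0, 0, 0, 0, 60, 0, 0, 0, 0]

```text
clock: 10.2
tool_pos: [0.542, -0.1265, 0.1008]
orientation: [1.418, 2.803, 0.0]
ft_force: [-0.7, -0.1, -0.0]
finger_gap: 0.704
gripper_force: 0.0
```

Call:
step_arm:
  increments: [60, 0, 0, -0.5, 0, 60, 0, 0, -0.6, 0, 60, 0, 0, -0.6, 0, 60, 0, 0, -0.6, 0, 60, 0, 0, 0, -0.94, 60, 0, 0, 0, -0.94, 60, 0, 0, 0, -0.94, 60, 0, 0, 0, -0.94, 60, 0, 0, 0, 0, 60, 0, 0, 0, 0]

```text
clock: 11.2
tool_pos: [0.5419, -0.1264, 0.1926]
orientation: [-0.646, -3.074, -0.0]
ft_force: [0.6, 0.3, -0.9]
finger_gap: 0.702
gripper_force: 0.0
```

Run:
```python
from h import *
c=cam("wrist"); P=cloud(c); v=c["depth"]>0; save(c,"w2")
k=v&(P[...,2]>.110)&(P[...,2]<.122)&(np.hypot(P[...,0]-.54,P[...,1]+.125)<.04)
r=cv2.minAreaRect(P[k][:,:2].astype(np.float32));print(k.sum(),r,np.median(P[k][:,2]))
k=v&(P[...,2]>.118)&(P[...,2]<.132)&(np.hypot(P[...,0]-.528,P[...,1]+.019)<.05)
r=cv2.minAreaRect(P[k][:,:2].astype(np.float32));print(k.sum(),r)
go(.5287,-.019,.195,96.35);print(telemetry.state()["ft_force"])
```

```text
730 ((0.5397960543632507, -0.12556415796279907), (0.012102242559194565, 0.04158497974276543), 36.3452033996582) 0.1154390348624344
1137 ((0.5281311273574829, -0.019349519163370132), (0.04015541076660156, 0.013369026593863964), 5.462784290313721)
yaw 66.29 tilt [-0.  0. -1.] pos [ 0.5418 -0.1264  0.1926] units [ 1.381  2.327 -0.059] turn -3.758
[-0.58716275  0.00567086 -0.37817403]
```

View pics/w2.png

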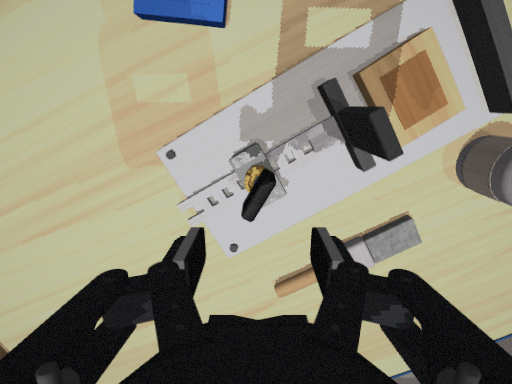

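The handle at (258,195) is turned 60° and raised 9.4 mm, so it is parked. The tab is at (370,132), clear of everything. Next is the tab.

Call:
step_arm:
  increments: [60, 0, 0, 0, -0.94, 60, 0, 0, 0, -0.94, 60, 0, 0, 0, -0.94, 60, 0, 0, 0, -0.94, 60, 0.036, 0.9, 0, 0, 60, 0, 0.9, 0, 0, 60, 0, 0.9, 0, 0, 60, 0, 0, 0.4, 0, 60, 0, 0, 0, 0]
  newtons: 30

```text
clock: 12.15
tool_pos: [0.5268, -0.0181, 0.1749]
orientation: [0.179, -3.133, -0.001]
ft_force: [-0.4, 1.0, -1.1]
finger_gap: 0.705
gripper_force: 0.0
```

Run:
```python
from h import *
go(.5284,-.0192,.105,96.35);s=telemetry.state();print(s["ft_force"],s["joint_pos"].round(2))
```

```text
yaw 96.52 tilt [-0.004  0.001 -1.   ] pos [ 0.5268 -0.0181  0.1749] units [-0.043 -0.035  1.746] turn 0.022
[-0.35393568  0.98208129 -1.08482538] [-0.23  0.03  2.   -0.    1.11 -1.91]
```

Call:
step_arm:
  increments: [60, -0.03, -0.02, 0.5, 0, 60, 0, 0, 0.5, 0, 60, 0, 0, 0.5, 0, 60, 0, 0, 0.25, 0, 30, 0, 0, 0, 0, 18, 0, 0, 0, 0, 12, 0, 0, 0, 0, 10, 0, 0, 0, 0, 10, 0, 0, 0, 0, 10, 0, 0, 0, 0]

```text
clock: 13.15
tool_pos: [0.5305, -0.0201, 0.1082]
orientation: [-0.177, 3.134, -0.001]
ft_force: [0.2, 0.7, 5.9]
finger_gap: 0.15
gripper_force: 34.0
```

Call:
step_arm:
  increments: [10, 0, 0.05, 0, 0, 10, 0, 0.05, 0, 0, 10, 0, 0.05, 0, 0, 10, 0, 0.05, 0, 0, 10, 0, 0.05, 0, 0, 10, 0, 0, 0, 0]

```text
clock: 13.75
tool_pos: [0.5294, -0.0108, 0.1082]
orientation: [-0.178, 3.134, -0.003]
ft_force: [-0.8, -1.3, 5.8]
finger_gap: 0.146
gripper_force: 34.0
```

Call:
step_arm:
  increments: [10, 0, 0.1, -0.03, 0, 10, 0, 0.1, 0, 0, 10, 0, 0.1, 0, 0, 10, 0, 0.1, 0, 0, 10, 0, 0.1, 0, 0, 10, 0, 0.1, 0, 0, 10, 0, 0.1, 0, 0, 10, 0, 0.1, 0, 0, 10, 0, 0, 0, 0]

```text
clock: 14.65
tool_pos: [0.5257, 0.0222, 0.1082]
orientation: [-0.178, 3.133, -0.001]
ft_force: [4.5, -0.7, -1.7]
finger_gap: 0.145
gripper_force: 33.1
```

Call:
step_arm:
  increments: [10, 0, 0.05, 0, 0, 10, 0, 0.05, 0, 0, 10, 0, 0.05, 0, 0, 10, 0, 0.05, 0, 0, 10, 0, 0, 0, 0]

```text
clock: 15.15
tool_pos: [0.5249, 0.0297, 0.1082]
orientation: [-0.178, 3.133, -0.001]
ft_force: [4.6, -2.7, -1.7]
finger_gap: 0.15
gripper_force: 33.1
```

Run:
```python
from h import *
c=cam("top"); P=cloud(c); v=c["depth"]>0; save(c,"t2")
ey=np.array([-.1100,.99393]);ex=np.array([ey[1],-ey[0]]);o=np.array([.526,.0248])
Q=np.stack([(P[...,:2]-o)@ex,(P[...,:2]-o)@ey],-1)
k=v&(P[...,2]>.046)&(P[...,2]<.056)&(Q[...,1]>.09)&(Q[...,1]<.16)&(abs(Q[...,0])<.075)
if k.sum()>5: print(cv2.minAreaRect(Q[k].astype(np.float32)))
k=v&(P[...,2]>.035)&(P[...,2]<.044)&(Q[...,1]>-.02)&(Q[...,1]<.15)&(abs(Q[...,0])<.06)
if k.sum()>5: print(cv2.minAreaRect(Q[k].astype(np.float32)))
go(.5284,-.0192,.105,96.35)
cv2.imwrite("pics/t2c.png",cv2.resize(c["color"][130:270,180:400,::-1],None,fx=3,fy=3))
```

```text
((0.00014576315879821777, 0.11874717473983765), (0.020145270973443985, 0.1401689499616623), 89.97173309326172)
((0.0032099150121212006, 0.081778384745121), (0.08976484090089798, 0.05377011373639107), 0.01899527944624424)
yaw 96.5 tilt [ 0.003 -0.001 -1.   ] pos [0.5249 0.0297 0.1083] units [ 0.051 -1.224  0.082] turn 0.019
```

View pics/t2c.png

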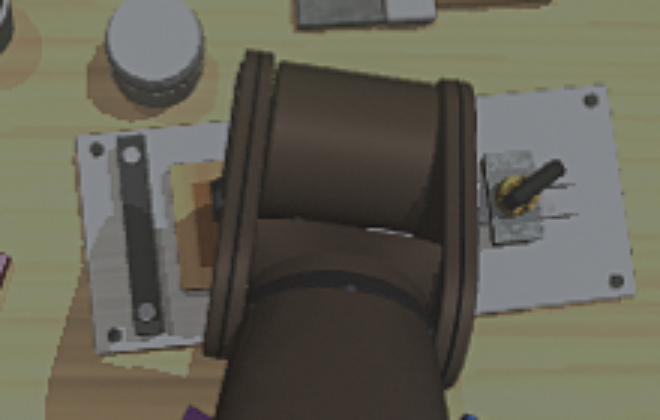

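The crop shows the panel (195,225) with a gap of about 14 mm to the fence (140,235). The plunger is still parked at (530,185).

Call:
step_arm:
  increments: [10, -0.015, 0.05, 0, 0, 10, 0, 0.05, 0, 0, 10, 0, 0.05, 0, 0, 10, 0, 0.05, 0, 0, 10, 0, 0, 0, 0]

```text
clock: 15.7
tool_pos: [0.524, 0.038, 0.1082]
orientation: [-0.178, 3.135, -0.0]
ft_force: [4.5, -2.4, 0.2]
finger_gap: 0.148
gripper_force: 33.4
```

Call:
step_arm:
  increments: [10, 0, 0.025, 0, 0, 10, 0, 0.025, 0, 0, 10, 0, 0, 0, 0]

```text
clock: 16.0
tool_pos: [0.5238, 0.0398, 0.1082]
orientation: [-0.178, 3.135, -0.0]
ft_force: [5.1, -3.3, 0.5]
finger_gap: 0.148
gripper_force: 33.4
```

Call:
step_arm:
  increments: [10, 0, 0.025, 0, 0, 10, 0, 0.025, 0, 0, 10, 0, 0, 0, 0]

```text
clock: 16.3
tool_pos: [0.5236, 0.0417, 0.1082]
orientation: [-0.178, 3.135, -0.0]
ft_force: [3.9, -3.2, 0.7]
finger_gap: 0.15
gripper_force: 33.4
```

Call:
step_arm:
  increments: [10, 0, 0.025, 0, 0, 10, 0, 0, 0, 0]

```text
clock: 16.5
tool_pos: [0.5234, 0.0427, 0.1082]
orientation: [-0.178, 3.135, -0.0]
ft_force: [4.6, -2.9, 0.4]
finger_gap: 0.148
gripper_force: 33.4
```

Call:
step_arm:
  increments: [10, 0, 0.02, 0, 0, 10, 0, 0, 0, 0]

```text
clock: 16.7
tool_pos: [0.5233, 0.0434, 0.1082]
orientation: [-0.178, 3.135, -0.0]
ft_force: [4.8, -2.9, 0.6]
finger_gap: 0.147
gripper_force: 33.4
```

Call:
step_arm:
  increments: [10, 0, 0.015, 0, 0, 10, 0, 0, 0, 0]

```text
clock: 16.9
tool_pos: [0.5233, 0.044, 0.1082]
orientation: [-0.178, 3.135, -0.001]
ft_force: [3.2, -3.8, 1.1]
finger_gap: 0.149
gripper_force: 33.4
```

Call:
step_arm:
  increments: [10, 0, 0.02, 0, 0, 10, 0, 0, 0, 0]

```text
clock: 17.1
tool_pos: [0.5232, 0.0448, 0.1082]
orientation: [-0.178, 3.135, -0.001]
ft_force: [3.8, -2.7, -0.1]
finger_gap: 0.146
gripper_force: 33.4
```

Call:
step_arm:
  increments: [10, 0, 0.02, 0, 0, 10, 0, 0, 0, 0]

```text
clock: 17.3
tool_pos: [0.5232, 0.0449, 0.1082]
orientation: [-0.178, 3.135, -0.003]
ft_force: [3.9, -6.4, 0.7]
finger_gap: 0.148
gripper_force: 33.3
```

Call:
step_arm:
  increments: [10, 0, 0.02, 0, 0, 10, 0, 0, 0, 0]

```text
clock: 17.5
tool_pos: [0.5232, 0.045, 0.1082]
orientation: [-0.179, 3.135, -0.005]
ft_force: [4.0, -8.1, -0.4]
finger_gap: 0.142
gripper_force: 33.2
```

Call:
step_arm:
  increments: [10, 0, 0.025, 0, 0, 10, 0, 0, 0, 0]

```text
clock: 17.7
tool_pos: [0.5232, 0.045, 0.1082]
orientation: [-0.179, 3.135, -0.008]
ft_force: [4.6, -11.7, -0.3]
finger_gap: 0.146
gripper_force: 33.1
```

Call:
step_arm:
  increments: [10, 0, 0.02, 0, 0, 10, 0, 0, 0, 0, 10, 0, 0, 0, 0, 10, 0, 0, 0, 0, 10, 0, 0, 0, 0]

```text
clock: 18.2
tool_pos: [0.5232, 0.045, 0.1082]
orientation: [-0.179, 3.135, -0.01]
ft_force: [4.4, -14.6, -1.3]
finger_gap: 0.148
gripper_force: 33.2
```

Call:
step_arm:
  increments: [10, 0, -0.03, 0, 0, 10, 0, -0.03, 0, 0, 10, 0, 0, 0, 0]

```text
clock: 18.5
tool_pos: [0.5232, 0.0449, 0.1082]
orientation: [-0.178, 3.135, -0.002]
ft_force: [5.0, -6.6, 0.8]
finger_gap: 0.15
gripper_force: 33.3
```

Call:
step_arm:
  increments: [14, 0, 0, 0, 0, 18, 0, 0, 0, 0, 30, 0, 0, 0, 0, 50, 0, 0, 0, 0, 60, 0, 0, 0, 0, 60, 0, 0, 0, 0]

```text
clock: 19.1
tool_pos: [0.5222, 0.0461, 0.1077]
orientation: [0.178, -3.136, -0.001]
ft_force: [0.1, -0.1, -0.3]
finger_gap: 0.705
gripper_force: 0.0
```

Call:
step_arm:
  increments: [60, 0, 0, -0.4, 0, 60, 0, 0, -0.6, 0, 60, 0, 0, -0.6, 0, 60, 0, 0, -0.6, 0, 60, 0, 0, -0.3, 0, 60, 0, -0.5, 0, 0, 60, 0, -0.5, 0, 0, 60, 0, 0, 0, 0, 60, 0, 0, 0, 0]

```text
clock: 20.0
tool_pos: [0.5268, 0.0062, 0.2073]
orientation: [0.176, -3.135, -0.001]
ft_force: [-0.2, -0.2, -1.8]
finger_gap: 0.701
gripper_force: 0.0
```

Run:
```python
from h import *
c=cam("wrist"); P=cloud(c); v=c["depth"]>0; save(c,"w3")
ey=np.array([-.1100,.99393]);ex=np.array([ey[1],-ey[0]]);o=np.array([.526,.0248])
Q=np.stack([(P[...,:2]-o)@ex,(P[...,:2]-o)@ey],-1)
def f(n,zl,zh,yl,yh):
    k=v&(P[...,2]>zl)&(P[...,2]<zh)&(Q[...,1]>yl)&(Q[...,1]<yh)&(abs(Q[...,0])<.075)
    if k.sum()>5: print(n,k.sum(),cv2.minAreaRect(Q[k].astype(np.float32)),np.median(P[k][:,2]))
f("fence",.049,.056,.09,.16);f("panel",.038,.042,.0,.13);f("tab",.12,.13,-.05,.08);f("handle",.108,.122,-.2,-.1)
print(telemetry.state()["ft_force"],telemetry.state()["tool_pos"])
```

```text
fence 2183 ((-0.002599477767944336, 0.11789167672395706), (0.14079540967941284, 0.021413838490843773), 0.14723895490169525) 0.05269451187442181
panel 4431 ((-0.004019789397716522, 0.06068314611911774), (0.0961589589715004, 0.13809403777122498), 89.42709350585938) 0.04086398056781154
tab 764 ((-0.003189956769347191, 0.020492972806096077), (0.03937012702226639, 0.013423571363091469), 0.14526377618312836) 0.12642970728289446
handle 639 ((-0.0029092603363096714, -0.15033628046512604), (0.012315263971686363, 0.04243140667676926), 30.501195907592773) 0.11538687928447941
[-0.12753374 -0.65951774  0.35692696] [0.52673537 0.00652164 0.20730212]
```

View pics/w3.png

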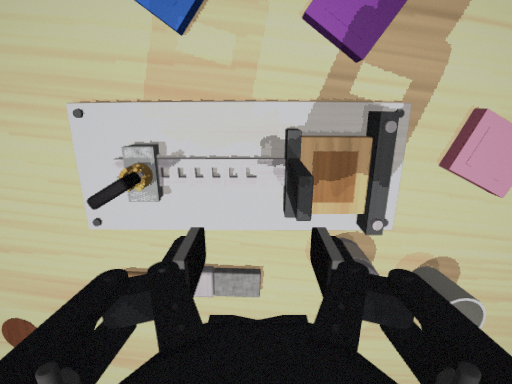

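The panel (336,175) sits square between the jaw (295,175) and the fence (380,172). The plunger is still parked at (118,187), and the tin and brush are in place.

```bash
python3 -c "
from station import ticket; print(ticket.finish_job())"
```

```text
the job is handed in; nothing more can be done
None
```

I handed in the job with the plunger parked in its notch, the panel pressed home on the fence with about 11 N, the jaw left snug and the gripper clear; the hand-in returned no verdict.

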